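Index the next vial under the purge head and seal it

TASK

The first vial on the purge station is finished. Push the black vial carrier along its rail until it clicks into the next detent, with the middle vial under the purge head, without running on past it. Then screw the head down with the T-handle (clockwise seen from above) until you feel its rubber pad press firmly on that vial's cap, firm but not forced, and let go; leave the other things on the bench where they are.

Things in the scene. Friction and masses are not known exactly. Their poses are not given: they have to be found in the camera images.
- station: Fixed purge station: aluminium base plate 250 x 420 mm, 12 mm thick, placed and turned anew each time. Origin on the bench under the screw's axis; x across the rail (away from the robot), y along the rail in the feed direction, z up. The rail runs from y = -230 to +170 mm: slide bed 20 mm high between two guides 38 mm high. A sprung ball in the far guide at y = 0 is the detent.
- carrier: Black vial carrier lying loose in the rail, 0.5 to 0.9 kg, 71 x 200 x 30 mm, y from -120 to +80 mm. Origin on its underside below the middle vial; axes as the station's. Three amber vials in a row at y = -55, 0, +55, caps 105 mm above the underside; a notch at each in the far side. It starts at or just past the first notch (+55); it must end with its origin at the station's y = 0. Feeds to +y.
- push_plate (a point): Middle of the rear face (carrier y = -116 mm) of the carrier's upright aluminium push plate: 50 mm wide across the rail, 12 mm thick, 30 to 85 mm above the carrier's underside (this point at 60); 35 mm free between plate and rear vial. Push it to +y: sliding takes 2 to 5 N, leaving a notch 8 to 15 N. At a notch it jumps 5 mm ahead, then resists; let go, it centres itself.
- middle_cap (a point): Centre of the top of the middle vial's 25 mm cap. The rubber pad under the screw must press on it. The gap between them is not measured and differs each time: 4 to 10 mm. Once they meet the bar turns ever harder: pushed 35 mm from the axis it needs 2 N when free, 8 N at about 25 N on the cap, 12 N at about 45 N. The pad gives 1 mm (45 degrees of turn) per 20 N. Firm means 8 to 55 N.
- t_handle: Steel T-handle on the purge head's screw: bar 12 mm thick, 112 mm long over its 18 mm black end balls, 0.23 to 0.245 m above the bench. Origin at the bar's middle on the screw's axis, bar along its x, z up. Clockwise from above screws it down 8 mm a turn, bar and pad together; 2 N at a bar end turns it freely. It stays where left. Pad reaches the cap after 1 to 3 half turns.
- crosshead: White bridge over the rail that carries the screw, 150 x 44 x 26 mm along the station's x, clamped on two posts at x = -92 and +92 mm. Origin at its underside on the screw's axis; its top 195 mm, its nut 203 mm above the bench. The far post goes on up and carries a pressure gauge, 40 mm across, at x = +79 to +105 mm, 0.282 to 0.322 m high: keep the hand clear of it when turning the bar.
- spare_vial: Bystander, to be left in place. Amber vial, 27 x 95 mm, tan cap, standing on the near edge of the base plate. Origin at its foot.
- blank_vial: Bystander, to be left in place. Amber vial, 27 x 95 mm, white cap, standing on the far edge of the base plate. Origin at its foot.
- cap_wrench: Bystander, to be left in place. Steel wrench, 130 mm, lying on the near edge of the base plate. Origin at its middle.
- reagent: Bystander, to be left in place. Amber reagent bottle, 72 x 165 mm, blue cap, standing to the left. Origin at its foot.
- beaker: Bystander, to be left in place. Glass beaker, 72 x 90 mm, standing to the left. Origin at its foot.
- septa_jar: Bystander, to be left in place. Clear jar, 60 x 75 mm, white lid, standing to the right. Origin at its foot.
- tip_box: Bystander, to be left in place. Pipette tip box, blue with clear lid, 85 x 120 x 67 mm, to the right. Origin at its foot.
- flask: Bystander, to be left in place. Conical glass flask, 84 x 115 mm, standing to the right, near the robot. Origin at its foot.

How it is judged:
By the outcome, as a careful person would: the job done as asked, in the order asked, and still so for the second after the job is handed in, with the robot touching nothing.
It also fails if it takes over 72 s, if anything falls off the work surface, if the arm or the gripper's body presses on something with over 40 N, if the wrist force passes 120 N, or if a joint passes its speed limit or range.

ROBOT

A 6-joint arm with a two-finger parallel gripper is mounted at the origin on the work surface. World frame = base frame: x ahead of the robot, y to its left, z up, the work surface at z = 0. Lengths are in m, angles in degrees, forces in N, time in s.
With the tool pointing down it reaches from about 0.4 to 0.825 m from the base axis. Payload 7 kg.
Tool frame: the origin (TCP) lies between the finger pads; the fingertips stand 22 mm ahead of it and the grasp point (between the pads) lies 3 mm ahead of it; z points along the fingers, y is the direction in which the jaws open and shut (so a half turn about z gives the same grasp; the last joint's range is limited). The gripper opens to 88 mm and grips with 3 to 60 N. Pads are 19 mm wide; open, the fingers measure 130 mm over their backs; the gripper's body (78 mm by 193 mm) begins 47 mm behind the grasp point.
Start: joints at [-49.383, 20.546, 0.682, 0, -70.136, -16.507], TCP at [0.276, -0.616, 0.249] pointing down, gripper open.
Joint ranges: [-176.03, 176.03], [-82.01, 121.73], [-58.28, 71.71], [-173.87, 95.51], [-174.79, -0.11], [-173.66, 173.66]. Speed limits (degrees/s): [136.94, 136.94, 172.46, 180, 180, 180].

INTERFACE

Orientations are given as [roll, pitch, yaw] about the fixed x, y, z axes, in that order (R = Rz(yaw) Ry(pitch) Rx(roll)).
In Python, from plant import telemetry, cams, r gives the robot as it stands.
- The arm moves only by the tool carry_out, never from a script. Its argument "commands" is one flat list of numbers, 5 for each row, row after row: the shift along the world's x, y, z as a fraction of full scale, then the turn about the world's z as a fraction of full scale, then the gripper's target within -1 to 1 (shut at 1, half-way at 0, fully open at -1). In form: [x, y, z, turn, claw, x, y, z, turn, claw, ...]. A call has 1 to 8 rows; each row shifts and turns the commanded pose from where the row before left it; what a row does not reach is not made up. Full scale, the value 1, is 0.04 m for a shift and 4 degrees for a turn. A row lasts 1/10 s, in which the tool goes at most 50 mm and 8.59 degrees, less where a joint would pass 70% of its speed; a pose out of reach is approached as far as the arm can. A call with a number of a shift or a turn outside -1 to 1 is refused whole. A call with a gripper value outside its range is refused whole. The fingers move at their own pace and stop on an object; "grip_force" is the grip in N (left out, the last holds). Time passes only in rows, so rows that do not move let the fingers close. It gives the time, the measured TCP pose, the force and the opening at its end, in the units of the state.
- telemetry.get_state(): the state, without advancing time (a new reading comes with each control period).
- cams.capture(name): name is "scene" or "top" or "wrist"; returns a dict with "frame" (480x640x3 uint8, red, green, blue), "camera_matrix" (3x3 intrinsics, pixels), "camera_from_world" (4x4, takes a point from world to camera coordinates); the wrist camera has in their place "mount" (4x4, takes a point from camera to tool coordinates, whose origin is the TCP and whose axes are the flange's). Camera axes: x right, y down, z forward; pixel columns grow to the right and rows downward; lengths in m; the calibration is good to about 2 mm. A picture is of the moment at which its call begins: read the wrist's pose just before it. There is no depth.
- r.close_job(): hands the job in, once; it reports no verdict.
The state is a dict: "time_s": time; "joints": joint angles; "qd": joint speeds; "joint_torque": joint torques, N m; "tcp_pos": TCP position; "eef_rot": TCP orientation; "contact_force": force on the tool from outside, world axes, zero at the start; "moment": the same for the moment, N m; "gripper_width": finger opening in m.
Only numpy, scipy, OpenCV 4.12 (cv2) and the standard library are available. Lean on these libraries where they do the work, as an engineer would, in place of code of your own. Each camera call takes 0.05 s, during which the arm holds its last target. There are 200 camera calls.

## Working session

There is one attempt and no reset: what is moved stays moved. The work goes in short steps, Python scripts to look and compute and a tool call to move; the robot and the scene stay as the last step left them, time stands still between calls to the robot, and variables do not carry over. Pictures are saved under pics/ and viewed, about 8 in all and at most 12, crops included, and the job is handed in when it is done.

Besides the shell and the picture viewer there is one more tool, called as name(argument=value, ...) on one line, values as JSON. carry_out: Moves the arm, as the interface text tells. Shift numbers are shares of 0.04 m and turn numbers shares of 4 degrees, none past 1 either way. Its arguments: {"type":"object","properties":{"commands":{"type":"array"},"grip_force":{"type":"number"}},"required":["commands"]}

```bash
mkdir -p pics; cat > h.py <<'E'
import sys; sys.path.insert(0,'.')
from plant import telemetry, cams, r
import cv2, numpy as np, pickle
def snap(n,tag):
    s=telemetry.get_state(); c=cams.capture(n); c['state']=s
    pickle.dump(c,open(f'pics/{tag}.pkl','wb')); cv2.imwrite(f'pics/{tag}.png',c['frame'][:,:,::-1]); return c
def ray(c,u,v):
    M=c['camera_from_world']; R=M[:3,:3]; o=-R.T@M[:3,3]
    return o,R.T@np.linalg.inv(c['camera_matrix'])@[u,v,1]
def atz(c,u,v,z):
    o,d=ray(c,u,v); return o+d*(z-o[2])/d[2]
def proj(c,p):
    M=c['camera_from_world']; q=c['camera_matrix']@(M[:3,:3]@np.array(p)+M[:3,3]); return q[:2]/q[2]
def tri(obs):
    A=0;b=0
    for c,u,v in obs:
        o,d=ray(c,u,v); d=d/np.linalg.norm(d); P=np.eye(3)-np.outer(d,d); A=A+P; b=b+P@o
    p=np.linalg.solve(A,b); return p
E
python3 - <<'E'
from h import *
for n in('scene','top'):
    c=snap(n,n); M=c['camera_from_world']; print(n,-M[:3,:3].T@M[:3,3],c['camera_matrix'][0,0])
print(telemetry.get_state())
E
```

```text
scene [ 1.31737828 -0.24762616  0.79913629] 451.3489782474452
top [0.37500189 0.04335318 1.20931895] 448.6072506789159
{'time_s': 0.1, 'joints': array([-4.93828654e+01,  2.05864457e+01,  6.38962575e-01, -1.81398007e-02,
       -7.01368736e+01, -1.65089087e+01]), 'qd': array([ 0.04052181, -0.13708836,  0.15164372,  0.08434751,  0.08002621,
       -0.04204305]), 'joint_torque': array([-7.78753019e-05, -5.84162915e+01,  2.93749648e+01,  7.01540440e+00,
        1.02045995e-02, -5.83468932e-05]), 'tcp_pos': array([ 0.27554186, -0.61574592,  0.24772463]), 'eef_rot': array([ 1.79914274e+02, -7.62286456e-03, -1.55897944e+02]), 'contact_force': array([ 0.76059593, -0.43639558, -0.20513078]), 'moment': array([-0.02539932,  0.01376933,  0.04056253]), 'gripper_width': 0.08757997346258899}
```

View pics/scene.png

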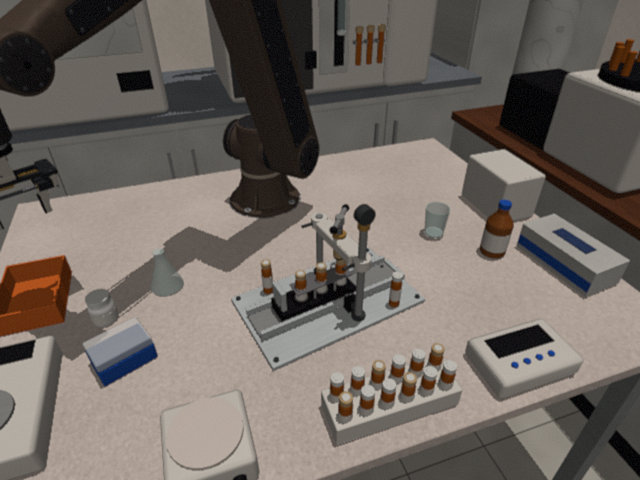

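View pics/top.png

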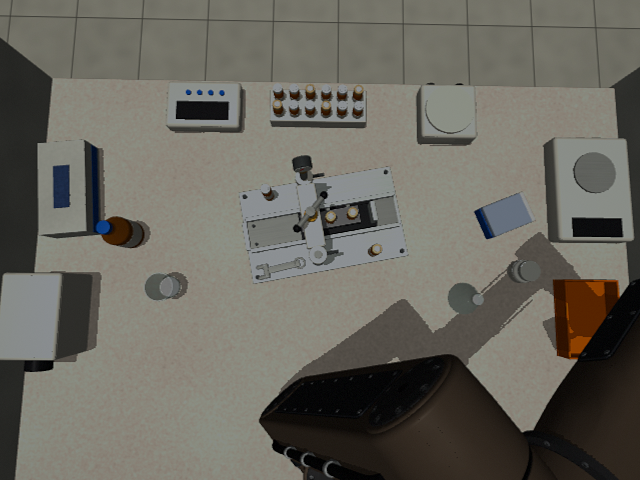

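The scene view shows the station in the middle with the carrier and T-handle. In the top view the base plate has corners near (240,195), (393,168), (409,255) and (253,282), and the handle is at about (311,213). I'll enlarge both.

```bash
python3 - <<'E'
import cv2,numpy as np
a=cv2.imread('pics/top.png')[145:295,230:420]; cv2.imwrite('pics/tz.png',cv2.resize(a,None,fx=4,fy=4,interpolation=cv2.INTER_CUBIC))
a=cv2.imread('pics/scene.png')[195:365,225:425]; cv2.imwrite('pics/sz.png',cv2.resize(a,None,fx=3.5,fy=3.5,interpolation=cv2.INTER_CUBIC))
E
```

```text
(no output)
```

View pics/tz.png

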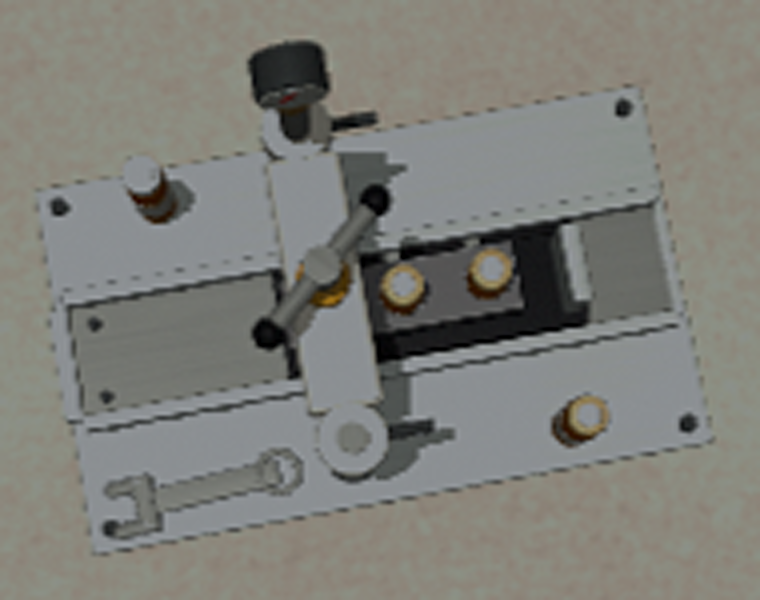

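View pics/sz.png

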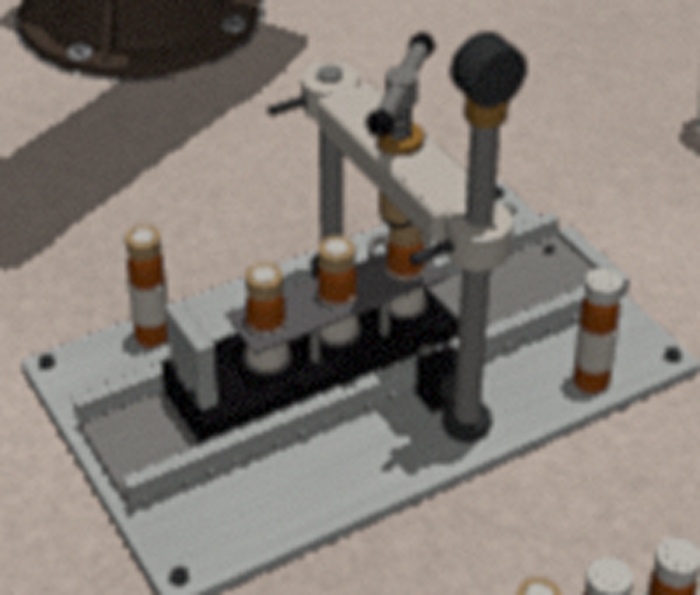

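```bash
python3 - <<'E'
from h import *
t=pickle.load(open('pics/top.pkl','rb')); s=pickle.load(open('pics/scene.pkl','rb'))
T=lambda x,y:(230+x/4,145+y/4); S=lambda x,y:(225+x/3.5,195+y/3.5)
np.set_printoptions(precision=4,suppress=True)
C=[atz(t,*T(*p),.012)[:2] for p in[(37,190),(640,85),(712,440),(95,553)]]
for i in range(4): d=C[i]-C[i-1]; print(C[i],np.linalg.norm(d),np.degrees(np.arctan2(d[1],d[0])))
print('center',np.mean(C,0))
Cs=[atz(s,*S(*p),.012) for p in [(25,367),(160,592)]];print('scene corners',Cs)
e1=tri([(t,*T(376,200)),(s,*S(380,122))]); e2=tri([(t,*T(267,332)),(s,*S(424,43))])
print('balls',e1,e2,np.linalg.norm(e1-e2),(e1+e2)/2)
for p,q in[((404,286),(337,243)),((491,270),(265,270))]: print('cap',tri([(t,*T(*p)),(s,*S(*q))]),atz(t,*T(*p),.125))
for p in[(593,300),(577,225)]: print('plate rear top',atz(t,*T(*p),.105))
print('spare',atz(t,*T(588,415),.107),'blank',atz(t,*T(143,168),.107))
print('gauge',atz(t,*T(288,50),.3),atz(t,*T(290,100),.3))
E
```

```text
[0.6261 0.258 ] 0.24817034685358205 10.900602232791302
[ 0.7058 -0.1523] 0.41795003310686685 -79.01061128654958
[ 0.4623 -0.1989] 0.2479498622619671 -169.17633236098902
[0.3825 0.211 ] 0.4176174965681433 101.01973990709426
center [0.5442 0.0295]
scene corners [array([ 0.4732, -0.1928,  0.012 ]), array([ 0.6965, -0.1498,  0.012 ])]
balls [0.5762 0.0332 0.2405] [0.5021 0.0917 0.2411] 0.0943285680424083 [0.5392 0.0625 0.2408]
cap [0.5466 0.0146 0.1265] [0.546  0.0118 0.125 ]
cap [ 0.5571 -0.0388  0.1266] [ 0.5567 -0.0414  0.125 ]
plate rear top [ 0.542  -0.1067  0.105 ]
plate rear top [ 0.5893 -0.0968  0.105 ]
spare [ 0.4698 -0.1031  0.107 ] blank [0.6212 0.1754 0.107 ]
gauge [0.642  0.0786 0.3   ] [0.6153 0.0771 0.3   ]
```

Station frame: yaw is about 11° and the origin is about (0.539, 0.060). The handle midpoint agrees to within about 3 mm, and the ball spacing is 94 mm as it should be. The carrier sits at about y = -48 mm. I'll move behind the push plate with the jaws shut and the tool x axis along the rail.

carry_out(commands=[0.378,0.594,0,0.96,1,0.378,0.594,0,0.96,1,0.378,0.594,0,0.96,1,0.378,0.594,0,0.96,1,0.378,0.594,0,0.96,1,0.378,0.594,0,0.96,1,0.378,0.594,0,0.96,1,0.378,0.594,0,0.96,1], grip_force=20)

```text
time_s: 0.9
tcp_pos: [0.397, -0.4248, 0.2482]
eef_rot: [180.0, 0.0, -125.0]
contact_force: [0.8, -0.6, -0.6]
gripper_width: 0.0291
```

carry_out(commands=[0.378,0.594,0,0.96,1,0.378,0.594,0,0.96,1,0.378,0.594,0,0.96,1,0.378,0.594,0,0.96,1,0.378,0.594,0,0.96,1,0.378,0.594,0,0.96,1,0.378,0.594,0,0.96,1,0.378,0.594,0,0.96,1])

```text
time_s: 1.7
tcp_pos: [0.5179, -0.2348, 0.2483]
eef_rot: [180.0, 0.0, -94.3]
contact_force: [0.1, -0.3, -0.1]
gripper_width: 0.0009
```

carry_out(commands=[0.378,0.594,0,0.96,1,0.378,0.594,0,0.96,1,0.378,0.594,0,0.96,1,0.378,0.594,0,0.96,1,0,0,0,0,1])

```text
time_s: 2.2
tcp_pos: [0.5794, -0.1386, 0.2479]
eef_rot: [180.0, 0.0, -78.8]
contact_force: [-0.7, -0.1, 0.3]
gripper_width: 0.0006
```

carry_out(commands=[0,0,-0.76,0,1,0,0,-0.76,0,1,0,0,-0.76,0,1,0,0,-0.76,0,1,0,0,-0.74,0,1,-0.03,0.147,0,0,1,-0.03,0.147,0,0,1,0,0,0,0,1])

```text
time_s: 3.0
tcp_pos: [0.5766, -0.1285, 0.0992]
eef_rot: [-179.9, -0.0, -79.0]
contact_force: [-0.6, 0.3, 0.8]
gripper_width: 0.0006
```

carry_out(commands=[-0.019,0.098,0,0,1,-0.019,0.098,0,0,1,0,0,0,0,1])

```text
time_s: 3.3
tcp_pos: [0.5745, -0.1208, 0.0983]
eef_rot: [-179.9, -0.0, -79.1]
contact_force: [-0.3, -0.4, 0.1]
gripper_width: 0.0009
```

carry_out(commands=[-0.014,0.074,0,0,1,0,0,0,0,1])

```text
time_s: 3.5
tcp_pos: [0.5736, -0.1181, 0.0975]
eef_rot: [-180.0, 0.0, -79.1]
contact_force: [0.4, -0.1, -0.6]
gripper_width: 0.0006
```

```bash
python3 - <<'E'
from h import *
a=snap('top','t2')['frame'][145:295,230:420,::-1]; b=snap('scene','s2')['frame'][195:365,225:425,::-1]
b=cv2.resize(b,(400,300),interpolation=cv2.INTER_CUBIC);a=cv2.resize(a,(380,300),interpolation=cv2.INTER_CUBIC)
cv2.imwrite('pics/c2.png',np.hstack([a,b])); print(telemetry.get_state()['contact_force'])
E
```

```text
[0.12424629 0.34031195 0.17715252]
```

View pics/c2.png

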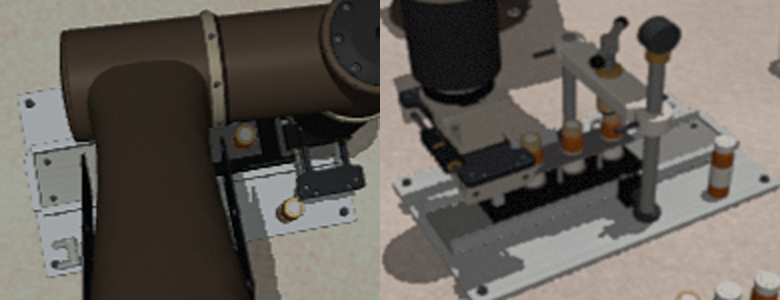

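The combined view shows the gripper lowered behind the push plate with the spare vial clear, and no contact force yet. I'll go on in small steps.

carry_out(commands=[-0.014,0.074,0,0,1,-0.014,0.074,0,0,1,0,0,0,0,1])

```text
time_s: 3.9
tcp_pos: [0.5724, -0.1121, 0.0973]
eef_rot: [180.0, 0.0, -79.1]
contact_force: [-0.2, 0.1, -0.3]
gripper_width: 0.0003
```

carry_out(commands=[-0.014,0.074,0,0,1,0,0,0,0,1])

```text
time_s: 4.1
tcp_pos: [0.5719, -0.1092, 0.0974]
eef_rot: [-180.0, -0.0, -79.1]
contact_force: [0.0, 0.5, -0.2]
gripper_width: 0.0003
```

carry_out(commands=[-0.014,0.074,0,0,1,0,0,0,0,1])

```text
time_s: 4.3
tcp_pos: [0.5714, -0.1063, 0.0974]
eef_rot: [-180.0, 0.0, -79.1]
contact_force: [0.3, -0.5, -0.1]
gripper_width: 0.0003
```

carry_out(commands=[-0.014,0.074,0,0,1,0,0,0,0,1])

```text
time_s: 4.5
tcp_pos: [0.5708, -0.1032, 0.0974]
eef_rot: [-180.0, 0.0, -79.1]
contact_force: [-0.2, -0.6, -0.5]
gripper_width: 0.0001
```

carry_out(commands=[-0.014,0.074,0,0,1,0,0,0,0,1])

```text
time_s: 4.7
tcp_pos: [0.5702, -0.1002, 0.0974]
eef_rot: [-180.0, 0.0, -79.1]
contact_force: [-0.1, 0.7, 0.7]
gripper_width: 0.0006
```

```bash
cat >> h.py <<'E'
def capshift(tag,n='scene',box=None):
    "shift in px of middle-vial cap patch vs first picture"
    a=pickle.load(open(f'pics/{n}.pkl','rb'))['frame']; c=snap(n,tag)['frame']
    x,y,w,h=box; R=cv2.matchTemplate(c[y-20:y+h+20,x-20:x+w+45],a[y:y+h,x:x+w],cv2.TM_CCOEFF_NORMED)
    _,m,_,l=cv2.minMaxLoc(R); return l[0]-20,l[1]-20,m
E
python3 - <<'E'
from h import *
# middle cap at scene px (321,264)
print(capshift('s3',box=(313,259,17,24)))
a=pickle.load(open('pics/s3.pkl','rb'))['frame'][225:325,245:385,::-1]
cv2.imwrite('pics/s3z.png',cv2.resize(a,None,fx=5,fy=5,interpolation=cv2.INTER_CUBIC))
t=pickle.load(open('pics/scene.pkl','rb'))
for y in(-.048,-.043,-.03,0): print(y,proj(t,[.5388-.1908*y,.0605+.9816*y,.126]))
E
```

```text
(1, -2, 0.7442721128463745)
-0.048 [319.80065198 265.08250419]
-0.043 [321.65157336 264.39016288]
-0.03 [326.43158598 262.6021884 ]
0 [337.28703064 258.5416849 ]
```

View pics/s3z.png

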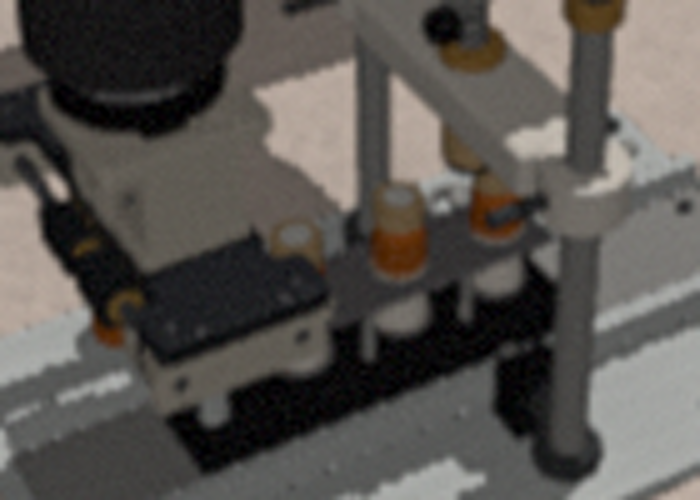

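The middle cap is now at about (325,264), up from (321,264), so the fingers are already pushing the carrier. Its origin is at about -36 mm. I'll keep pushing and read the force while it moves.

carry_out(commands=[-0.014,0.074,0,0,1,-0.014,0.074,0,0,1,-0.014,0.074,0,0,1])

```text
time_s: 5.05
tcp_pos: [0.5685, -0.0916, 0.0974]
eef_rot: [180.0, -0.0, -79.1]
contact_force: [0.6, -2.6, 0.1]
gripper_width: 0.0006
```

carry_out(commands=[-0.014,0.074,0,0,1,-0.014,0.074,0,0,1])

```text
time_s: 5.25
tcp_pos: [0.5674, -0.0855, 0.0974]
eef_rot: [180.0, -0.0, -79.1]
contact_force: [-0.0, -1.5, -1.3]
gripper_width: 0.0004
```

carry_out(commands=[-0.01,0.049,0,0,1,-0.01,0.049,0,0,1])

```text
time_s: 5.45
tcp_pos: [0.5666, -0.0816, 0.0973]
eef_rot: [180.0, 0.0, -79.1]
contact_force: [0.3, -3.4, -0.4]
gripper_width: 0.0003
```

```bash
python3 - <<'E'
from h import *
s=telemetry.get_state();p=s['tcp_pos'][:2]-[.5388,.0605];print(s['tcp_pos'],'st y',p@[-.1908,.9816],s['contact_force'])
print(capshift('s4',box=(313,259,17,24)))
E
```

```text
[ 0.56660017 -0.08160775  0.0973445 ] st y -0.14479724037347924 [ 0.29312882 -3.3534153  -0.41045197]
(-18, 2, 0.7577571868896484)
```

carry_out(commands=[-0.01,0.049,0,0,1,-0.01,0.049,0,0,1])

```text
time_s: 5.7
tcp_pos: [0.5659, -0.0779, 0.0974]
eef_rot: [-180.0, -0.0, -79.1]
contact_force: [0.6, -2.3, -0.1]
gripper_width: 0.0002
```

carry_out(commands=[-0.01,0.049,0,0,1,-0.005,0.025,0,0,1])

```text
time_s: 5.9
tcp_pos: [0.5653, -0.0748, 0.0974]
eef_rot: [-180.0, 0.0, -79.1]
contact_force: [1.1, -1.9, -1.7]
gripper_width: 0.0008
```

carry_out(commands=[-0.005,0.025,0,0,1,-0.005,0.025,0,0,1])

```text
time_s: 6.1
tcp_pos: [0.5649, -0.0729, 0.0974]
eef_rot: [-180.0, -0.0, -79.1]
contact_force: [1.7, -2.4, -0.3]
gripper_width: 0.0003
```

```bash
python3 - <<'E'
from h import *
a=snap('scene','s5')['frame'][225:325,245:385,::-1]
cv2.imwrite('pics/s5z.png',cv2.resize(a,None,fx=5,fy=5,interpolation=cv2.INTER_CUBIC))
E
```

```text
(no output)
```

View pics/s5z.png

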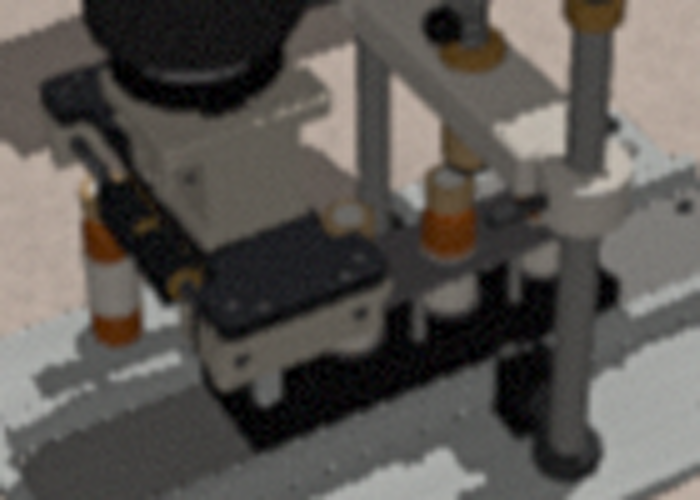

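The middle cap is at about (335,261), against a target of about (337,258.5), so 6–10 mm remain. From here I'll take 1 mm steps and watch for the click.

carry_out(commands=[-0.005,0.025,0,0,1])

```text
time_s: 6.25
tcp_pos: [0.5647, -0.072, 0.0974]
eef_rot: [-180.0, -0.0, -79.1]
contact_force: [2.1, -2.1, -0.0]
gripper_width: 0.0005
```

carry_out(commands=[-0.005,0.025,0,0,1])

```text
time_s: 6.35
tcp_pos: [0.5645, -0.071, 0.0974]
eef_rot: [-180.0, -0.0, -79.1]
contact_force: [1.1, -2.0, 0.1]
gripper_width: 0.0002
```

carry_out(commands=[-0.005,0.025,0,0,1])

```text
time_s: 6.45
tcp_pos: [0.5643, -0.0699, 0.0974]
eef_rot: [-180.0, -0.0, -79.1]
contact_force: [1.1, -1.5, -1.1]
gripper_width: 0.0004
```

carry_out(commands=[-0.005,0.025,0,0,1])

```text
time_s: 6.55
tcp_pos: [0.5641, -0.0689, 0.0974]
eef_rot: [-180.0, 0.0, -79.1]
contact_force: [0.0, -1.5, 0.0]
gripper_width: 0.0007
```

```bash
cat >> h.py <<'E'
def track(tag,ref='s5',box=(327,256,16,22)):
    f=lambda i:cv2.resize(i,None,fx=8,fy=8,interpolation=cv2.INTER_CUBIC)
    a=pickle.load(open(f'pics/{ref}.pkl','rb'))['frame']; s=snap('scene',tag); c=s['frame']
    x,y,w,h=box; R=cv2.matchTemplate(f(c[y-8:y+h+8,x-8:x+w+12]),f(a[y:y+h,x:x+w]),cv2.TM_CCOEFF_NORMED)
    _,m,_,l=cv2.minMaxLoc(R); print('cap px shift',l[0]/8-8,l[1]/8-8,m,'force',s['state']['contact_force'],s['state']['tcp_pos'])
E
python3 -c "
from h import *
track('s6')"
```

```text
cap px shift 1.0 -0.375 0.9588587880134583 force [ 0.04128607 -1.46360555  0.02813631] [ 0.564069   -0.06887803  0.09738358]
```

carry_out(commands=[-0.005,0.025,0,0,1])

```text
time_s: 6.7
tcp_pos: [0.5637, -0.0678, 0.0973]
eef_rot: [180.0, 0.0, -79.1]
contact_force: [1.0, -0.8, 0.1]
gripper_width: 0.0001
```

```bash
python3 -c "
from h import *
track('s7')"
```

```text
cap px shift 1.25 -0.375 0.9437857270240784 force [ 0.96372866 -0.76461325  0.07280551] [ 0.56371381 -0.06781129  0.09730899]
```

carry_out(commands=[-0.005,0.025,0,0,1])

```text
time_s: 6.85
tcp_pos: [0.5635, -0.0668, 0.0973]
eef_rot: [180.0, 0.0, -79.1]
contact_force: [-0.0, 0.2, -0.3]
gripper_width: 0.0003
```

```bash
python3 -c "
from h import *
track('s8')"
```

```text
cap px shift 1.5 -0.625 0.9277252554893494 force [-0.04679662  0.18213907 -0.34136908] [ 0.56352785 -0.06684651  0.09731601]
```

carry_out(commands=[0,0,0,0,1,0,0,0,0,1])

```text
time_s: 7.1
tcp_pos: [0.5636, -0.0669, 0.0974]
eef_rot: [180.0, 0.0, -79.1]
contact_force: [0.1, 0.0, 0.1]
gripper_width: 0.0004
```

```bash
python3 -c "
from h import *
track('s9')
c=pickle.load(open('pics/s9.pkl','rb'))['frame'][225:325,245:385,::-1]
cv2.imwrite('pics/s9z.png',cv2.resize(c,None,fx=5,fy=5,interpolation=cv2.INTER_CUBIC))"
```

```text
cap px shift 3.25 -1.25 0.8386554718017578 force [0.06729911 0.02190762 0.0803677 ] [ 0.56361843 -0.0669289   0.09735405]
```

View pics/s9z.png

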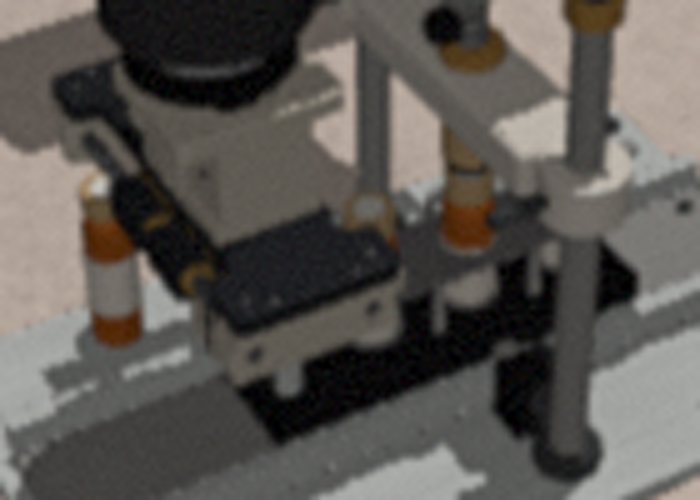

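The cap now sits directly under the pad at column ≈465 of the crop, with a thin gap showing. The carrier jumped 5 mm ahead on its own and nothing touches it. I'll back off, rise, turn the tool −90° so the gripper body stays clear of the gauge, and move beside the bar.

carry_out(commands=[0.05,-0.25,0,0,1,0.05,-0.25,0,0,1,0,0,0.85,0,1,0,0,0.85,0,1,0,0,0.85,0,1,0,0,0.85,0,1,0,0,0.85,0,1,0,0,0.85,0,1])

```text
time_s: 7.95
tcp_pos: [0.5674, -0.0879, 0.3029]
eef_rot: [-180.0, 0.0, -79.1]
contact_force: [1.0, 0.0, -0.4]
gripper_width: 0.0005
```

carry_out(commands=[-0.077,0.144,0,-0.98,1,-0.077,0.144,0,-0.98,1,-0.077,0.144,0,-0.98,1,-0.077,0.144,0,-0.98,1,-0.077,0.144,0,-0.98,1,-0.077,0.144,0,-0.98,1,-0.077,0.144,0,-0.98,1,-0.077,0.144,0,-0.98,1])

```text
time_s: 8.75
tcp_pos: [0.5429, -0.0415, 0.3013]
eef_rot: [180.0, -0.0, -110.7]
contact_force: [0.4, -0.1, 0.5]
gripper_width: 0.0003
```

carry_out(commands=[-0.077,0.144,0,-0.98,1,-0.077,0.144,0,-0.98,1,-0.077,0.144,0,-0.98,1,-0.077,0.144,0,-0.98,1,-0.077,0.144,0,-0.98,1,-0.077,0.144,0,-0.98,1,-0.077,0.144,0,-0.98,1,-0.077,0.144,0,-0.98,1])

```text
time_s: 9.55
tcp_pos: [0.5184, 0.0046, 0.3014]
eef_rot: [180.0, -0.0, -142.0]
contact_force: [1.0, 0.0, -1.4]
gripper_width: 0.0006
```

carry_out(commands=[-0.077,0.144,0,-0.98,1,-0.077,0.144,0,-0.98,1,-0.077,0.144,0,-0.98,1,-0.077,0.144,0,-0.98,1,-0.077,0.144,0,-0.98,1,-0.077,0.144,0,-0.98,1,-0.077,0.144,0,-0.98,1,0,0,0,0,1])

```text
time_s: 10.35
tcp_pos: [0.4968, 0.0452, 0.3015]
eef_rot: [180.0, 0.0, -169.3]
contact_force: [0.4, 0.4, -0.2]
gripper_width: 0.0002
```

```bash
cat >> h.py <<'E'
O=np.array([.5388,.0605]); X=np.array([.9816,.1908]); Y=np.array([-.1908,.9816])
def st(p): d=np.array(p)[:2]-O; return np.array([d@X,d@Y])*1000
def torque():
    s=telemetry.get_state(); d=s['tcp_pos'][:2]-O; f=s['contact_force']
    print('t',s['time_s'],'st mm',st(s['tcp_pos']).round(1),'z',s['tcp_pos'][2].round(4),'F',f.round(1),'M',s['moment'].round(3),'tau cw',(-(d[0]*f[1]-d[1]*f[0])-s['moment'][2]).round(3),(-(d[0]*f[1]-d[1]*f[0])).round(3))
E
python3 - <<'E'
from h import *
torque()
def c(psi,r,so=0,h=21,w=9.5):
    a=np.radians(psi); e=np.array([-np.sin(a),-np.cos(a)]); n=np.array([-np.cos(a),np.sin(a)])
    g=lambda v:np.sign(v) if abs(v)>.02 else 0
    return r*e-(6+so)*n-[w*g(n[0]),h*g(n[1])]
print('A');prev=None
for psi,r in[(139,34),(151,34),(163,34),(175,34),(185,34)]: print(psi,c(psi,r).round(1))
print('B')
for psi in range(0,186,12): 
    r=np.interp(psi,[0,20,85,95,120,185],[38,40,44,25,34,34]); print(psi,r,c(psi,r).round(1))
E
```

```text
t 10.35 st mm [-44.1  -7. ] z 0.3015 F [ 0.4  0.4 -0.2] M [-0.026 -0.058 -0.004] tau cw 0.012 0.008
A
139 [-36.3   0.7]
151 [-31.2   5.8]
163 [-25.2   9.8]
175 [-18.4  12.3]
185 [-12.5  55.4]
B
0 38.0 [ 15.5 -38. ]
12 39.2 [  7.2 -60.6]
24 40.246153846153845 [ -1.4 -60.2]
36 40.98461538461538 [ -9.7 -57.7]
48 41.723076923076924 [-17.5 -53.4]
60 42.46153846153846 [-24.3 -47.4]
72 43.2 [-29.7 -40.1]
84 43.93846153846154 [-33.6 -31.6]
96 25.36 [-35.3 -24.3]
108 29.68 [-39.6 -17.5]
120 34.0 [-41.9  -9.2]
132 34.0 [-38.8  -2.7]
144 34.0 [-34.3   3. ]
156 34.0 [-28.8   7.6]
168 34.0 [-22.4  11. ]
180 34.0 [-15.5  34. ]
```

carry_out(commands=[0,0,-0.75,0,1,0,0,-0.74,0,1,0,0,0,0,1,0.158,0.234,0,0,1,0.114,0.2,0,0,1])

```text
time_s: 10.85
tcp_pos: [0.5086, 0.0628, 0.2431]
eef_rot: [-180.0, 0.0, -169.2]
contact_force: [-0.6, -3.3, 0.2]
gripper_width: 0.0005
```

```bash
python3 -c "
from h import *
torque()"
```

```text
t 10.85 st mm [-29.3   8. ] z 0.2431 F [-0.6 -3.3  0.2] M [-1.234  0.423  0.009] tau cw -0.111 -0.101
```

carry_out(commands=[0.084,0.22,0,0,1,0.04,0.186,0,0,1,0.04,0.186,0,0,1,0.109,0.225,0,0,1])

```text
time_s: 11.25
tcp_pos: [0.5185, 0.0962, 0.242]
eef_rot: [180.0, -0.0, -169.2]
contact_force: [-2.5, -2.1, -0.6]
gripper_width: 0.0005
```

```bash
python3 -c "
from h import *
torque()
c=snap('scene','s10')['frame'][195:345,235:435,::-1]
cv2.imwrite('pics/s10z.png',cv2.resize(c,None,fx=4,fy=4,interpolation=cv2.INTER_CUBIC))"
```

```text
t 11.25 st mm [-13.2  38.9] z 0.242 F [-2.5 -2.1 -0.6] M [-0.775  1.109 -0.101] tau cw -0.03 -0.131
```

View pics/s10z.png

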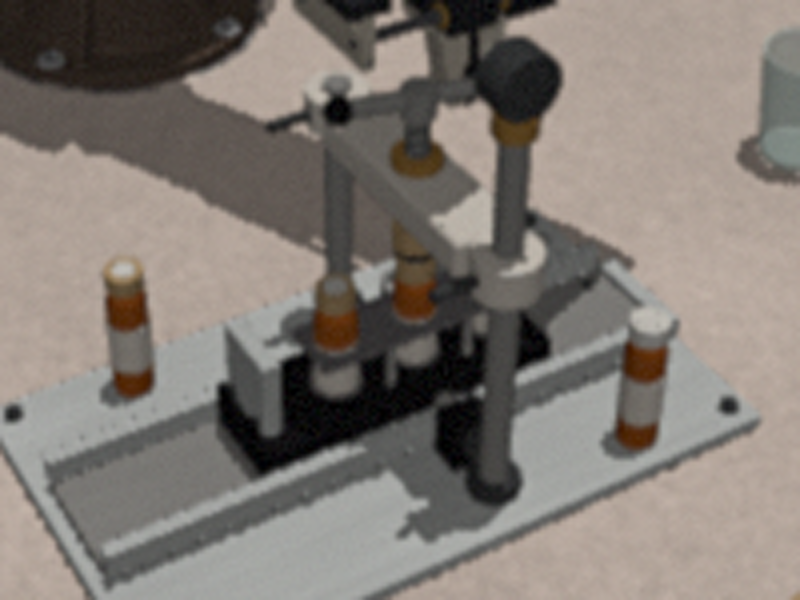

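The bar now lies along the rail, with its near-side ball at crop (338,108). The purge head is right over the middle cap and the vials are undisturbed. Next I'll lift and go round to the other end.

```bash
python3 - <<'E'
from h import *
c=pickle.load(open('pics/s10.pkl','rb'))
p=atz(c,319.5,222,.2395); print('ball st',st(p))
print('hub',st(atz(c,235+418/4,195+95/4,.245)))
E
```

```text
ball st [-10.12023451 -42.09526246]
hub [ 8.306008   -1.76788058]
```

carry_out(commands=[-0.1,-0.02,0,0,1,0,0,0.75,0,1,0,0,0.75,0,1])

```text
time_s: 11.6
tcp_pos: [0.5144, 0.0949, 0.3022]
eef_rot: [-180.0, -0.0, -169.2]
contact_force: [0.7, 0.4, 1.2]
gripper_width: 0.0004
```

carry_out(commands=[0.384,-0.608,0,0,1,0.384,-0.608,0,0,1,0.384,-0.608,0,0,1,0,0,-0.75,0,1,0,0,-0.75,0,1,0,0,0,0,1])

```text
time_s: 12.2
tcp_pos: [0.5588, 0.0213, 0.2382]
eef_rot: [180.0, -0.3, -169.3]
contact_force: [-0.9, 0.7, 0.2]
gripper_width: 0.0004
```

```bash
python3 -c "
from h import *
torque()"
```

```text
t 12.2 st mm [ 12.1 -42.3] z 0.2382 F [-0.9  0.7  0.2] M [-0.022  0.055  0.003] tau cw 0.017 0.02
```

carry_out(commands=[-0.149,-0.284,0,0,1,-0.168,-0.185,0,0,1,-0.201,-0.014,0,0,1,-0.215,0.06,0,0,1,-0.2,0.114,0,0,1])

```text
time_s: 12.7
tcp_pos: [0.5228, 0.0094, 0.2427]
eef_rot: [-180.0, 0.1, -169.3]
contact_force: [1.3, -0.3, 0.7]
gripper_width: 0.0004
```

```bash
python3 -c "
from h import *
torque()"
```

```text
t 12.7 st mm [-25.5 -47.1] z 0.2427 F [ 1.3 -0.3  0.7] M [-0.288 -0.469 -0.037] tau cw -0.035 -0.072
```

carry_out(commands=[-0.156,0.148,0,0,1,-0.136,0.177,0,0,1,-0.087,0.187,0,0,1,-0.107,0.158,0,0,1,-0.112,0.182,0,0,1])

```text
time_s: 13.2
tcp_pos: [0.4994, 0.0442, 0.2417]
eef_rot: [-180.0, 0.0, -169.2]
contact_force: [1.6, -2.5, 0.0]
gripper_width: 0.0002
```

```bash
python3 -c "
from h import *
torque()"
```

```text
t 13.2 st mm [-41.8  -8.5] z 0.2417 F [ 1.6 -2.5  0. ] M [-0.894 -0.514 -0.028] tau cw -0.098 -0.126
```

carry_out(commands=[0.04,0.186,0,0,1,0.059,0.088,0,0,1,0.114,0.2,0,0,1])

```text
time_s: 13.5
tcp_pos: [0.5071, 0.0626, 0.2412]
eef_rot: [-180.0, -0.1, -169.3]
contact_force: [-3.9, -1.9, -1.4]
gripper_width: 0.0007
```

```bash
python3 -c "
from h import *
torque()"
```

```text
t 13.5 st mm [-30.7   8.1] z 0.2412 F [-3.9 -1.9 -1.4] M [-0.75   1.029 -0.019] tau cw -0.049 -0.068
```

carry_out(commands=[0.084,0.22,0,0,1,0.04,0.186,0,0,1])

```text
time_s: 13.7
tcp_pos: [0.5129, 0.079, 0.2413]
eef_rot: [-180.0, -0.1, -169.3]
contact_force: [-3.5, -2.8, 0.4]
gripper_width: 0.0003
```

```bash
python3 -c "
from h import *
torque()"
```

```text
t 13.7 st mm [-21.9  23.1] z 0.2413 F [-3.5 -2.8  0.4] M [-0.944  1.435 -0.063] tau cw -0.076 -0.139
```

carry_out(commands=[0.04,0.186,0,0,1,0.109,0.225,0,0,1])

```text
time_s: 13.9
tcp_pos: [0.5188, 0.0956, 0.2417]
eef_rot: [-180.0, -0.0, -169.3]
contact_force: [-3.7, -1.5, -0.3]
gripper_width: 0.0003
```

```bash
python3 -c "
from h import *
torque()"
```

```text
t 13.9 st mm [-12.9  38.3] z 0.2417 F [-3.7 -1.5 -0.3] M [-0.788  1.152 -0.096] tau cw -0.063 -0.159
```

No contact yet: the torque is still at its free level after about 235° of turning. I'll repeat the stroke with the other end, 4 mm lower.

carry_out(commands=[-0.1,-0.02,0,0,1,0,0,0.75,0,1,0,0,0.75,0,1,0.384,-0.608,0,0,1,0.384,-0.608,0,0,1,0.384,-0.608,0,0,1,0,0,-0.8,0,1,0,0,-0.8,0,1])

```text
time_s: 14.7
tcp_pos: [0.5625, 0.0212, 0.2381]
eef_rot: [179.9, 0.3, -169.3]
contact_force: [0.5, 0.4, -0.6]
gripper_width: 0.0005
```

carry_out(commands=[0,0,0,0,1,-0.149,-0.284,0,0,1,-0.168,-0.185,0,0,1,-0.201,-0.014,0,0,1,-0.215,0.06,0,0,1])

```text
time_s: 15.2
tcp_pos: [0.5316, 0.0042, 0.2392]
eef_rot: [180.0, 0.2, -169.3]
contact_force: [1.4, -0.5, 0.5]
gripper_width: 0.0007
```

```bash
python3 -c "
from h import *
torque()"
```

```text
t 15.2 st mm [-17.8 -53.9] z 0.2392 F [ 1.4 -0.5  0.5] M [-0.1   -0.581 -0.055] tau cw -0.027 -0.083
```

carry_out(commands=[-0.2,0.114,0,0,1,-0.156,0.148,0,0,1])

```text
time_s: 15.4
tcp_pos: [0.5165, 0.0151, 0.2384]
eef_rot: [-180.0, 0.0, -169.2]
contact_force: [1.1, -1.9, 1.8]
gripper_width: 0.0004
```

```bash
python3 -c "
from h import *
torque()"
```

```text
t 15.4 st mm [-30.6 -40.4] z 0.2384 F [ 1.1 -1.9  1.8] M [-0.737 -0.044 -0.001] tau cw -0.09 -0.09
```

carry_out(commands=[-0.136,0.177,0,0,1,-0.087,0.187,0,0,1])

```text
time_s: 15.6
tcp_pos: [0.5075, 0.03, 0.2377]
eef_rot: [-180.0, -0.0, -169.2]
contact_force: [-0.8, -2.2, 0.9]
gripper_width: 0.0001
```

```bash
python3 -c "
from h import *
torque()"
```

```text
t 15.6 st mm [-36.5 -23.9] z 0.2377 F [-0.8 -2.2  0.9] M [-0.821  0.255  0.009] tau cw -0.052 -0.044
```

carry_out(commands=[-0.107,0.158,0,0,1,-0.112,0.182,0,0,1])

```text
time_s: 15.8
tcp_pos: [0.4998, 0.0437, 0.2378]
eef_rot: [-180.0, 0.0, -169.2]
contact_force: [2.2, -3.6, -0.6]
gripper_width: 0.0003
```

```bash
python3 -c "
from h import *
torque()"
```

```text
t 15.8 st mm [-41.4  -9. ] z 0.2378 F [ 2.2 -3.6 -0.6] M [-1.315 -0.705 -0.009] tau cw -0.17 -0.179
```

carry_out(commands=[0.04,0.186,0,0,1,0.059,0.088,0,0,1])

```text
time_s: 16.0
tcp_pos: [0.5025, 0.0544, 0.2373]
eef_rot: [-180.0, -0.2, -169.2]
contact_force: [-6.1, -2.6, 1.8]
gripper_width: 0.0006
```

```bash
python3 -c "
from h import *
torque()"
```

```text
t 16.0 st mm [-36.8   1. ] z 0.2373 F [-6.1 -2.6  1.8] M [-0.981  2.088  0.062] tau cw -0.119 -0.057
```

carry_out(commands=[0.114,0.2,0,0,1])

```text
time_s: 16.1
tcp_pos: [0.5065, 0.0617, 0.2369]
eef_rot: [-180.0, -0.3, -169.3]
contact_force: [-5.6, -4.3, -0.0]
gripper_width: 0.0006
```

```bash
python3 -c "
from h import *
torque()"
```

```text
t 16.1 st mm [-31.5   7.3] z 0.2369 F [-5.6 -4.3 -0. ] M [-1.668  2.067  0.082] tau cw -0.227 -0.144
```

The torque has risen from about 0.07 to about 0.23 N·m, so the pad has met the cap. I'll take small steps now, pausing to get steady readings.

carry_out(commands=[0,0,0,0,1])

```text
time_s: 16.2
tcp_pos: [0.508, 0.0628, 0.2369]
eef_rot: [180.0, -0.1, -169.2]
contact_force: [-2.3, -0.9, -0.8]
gripper_width: 0.0004
```

```bash
python3 -c "
from h import *
torque()"
```

```text
t 16.2 st mm [-29.8   8.2] z 0.2369 F [-2.3 -0.9 -0.8] M [-0.086  0.616 -0.025] tau cw -0.007 -0.032
```

carry_out(commands=[0.042,0.11,0,0,1])

```text
time_s: 16.3
tcp_pos: [0.5093, 0.066, 0.2371]
eef_rot: [-180.0, -0.1, -169.3]
contact_force: [-1.7, -5.7, -0.6]
gripper_width: 0.0002
```

```bash
python3 -c "
from h import *
torque()"
```

```text
t 16.3 st mm [-27.9  11. ] z 0.2371 F [-1.7 -5.7 -0.6] M [-2.23   0.926  0.014] tau cw -0.193 -0.179
```

carry_out(commands=[0.042,0.11,0,0,1])

```text
time_s: 16.4
tcp_pos: [0.5109, 0.0701, 0.2372]
eef_rot: [-179.9, -0.1, -169.3]
contact_force: [-3.9, -6.0, 0.5]
gripper_width: 0.0003
```

```bash
python3 -c "
from h import *
torque()"
```

```text
t 16.4 st mm [-25.5  14.7] z 0.2372 F [-3.9 -6.   0.5] M [-2.174  1.02   0.07 ] tau cw -0.275 -0.205
```

carry_out(commands=[0.02,0.093,0,0,1])

```text
time_s: 16.5
tcp_pos: [0.5119, 0.0739, 0.2372]
eef_rot: [-179.9, -0.1, -169.3]
contact_force: [-3.3, -5.0, -0.1]
gripper_width: 0.0003
```

```bash
python3 -c "
from h import *
torque()"
```

```text
t 16.5 st mm [-23.9  18.3] z 0.2372 F [-3.3 -5.  -0.1] M [-1.798  1.035  0.026] tau cw -0.204 -0.179
```

carry_out(commands=[0.02,0.093,0,0,1])

```text
time_s: 16.6
tcp_pos: [0.5125, 0.0776, 0.2372]
eef_rot: [-179.9, -0.1, -169.3]
contact_force: [-4.9, -5.3, -0.6]
gripper_width: 0.0005
```

```bash
python3 -c "
from h import *
torque()"
```

```text
t 16.6 st mm [-22.5  21.8] z 0.2372 F [-4.9 -5.3 -0.6] M [-1.841  1.601 -0.041] tau cw -0.182 -0.223
```

carry_out(commands=[0.055,0.112,0,0,1])

```text
time_s: 16.7
tcp_pos: [0.5141, 0.0819, 0.2371]
eef_rot: [-179.9, -0.2, -169.3]
contact_force: [-5.5, -4.6, 0.1]
gripper_width: 0.0004
```

```bash
python3 -c "
from h import *
torque()"
```

```text
t 16.7 st mm [-20.2  25.7] z 0.2371 F [-5.5 -4.6  0.1] M [-1.541  2.008  0.039] tau cw -0.271 -0.232
```

carry_out(commands=[0.055,0.112,0,0,1])

```text
time_s: 16.8
tcp_pos: [0.5164, 0.0862, 0.237]
eef_rot: [-179.9, -0.2, -169.3]
contact_force: [-5.7, -9.2, 1.2]
gripper_width: 0.0002
```

```bash
python3 -c "
from h import *
torque()"
```

```text
t 16.8 st mm [-17.1  29.5] z 0.237 F [-5.7 -9.2  1.2] M [-3.497  2.2   -0.109] tau cw -0.245 -0.353
```

The torque is steady at about 0.25–0.27 N·m, which means about 22–25 N on the cap. I also estimate 50–60° of turn since contact, which agrees. I'll let go and move clear.

carry_out(commands=[-0.2,-0.06,0,0,1,0,0,0.75,0,1,0,0,0.75,0,1,-0.3,-0.6,0.7,0,1,-0.3,-0.8,0.3,0,1,-0.3,-0.8,0,0,1,-0.1,-0.8,0,0,1,0,-0.8,0,0,1])

```text
time_s: 17.6
tcp_pos: [0.4695, -0.0678, 0.3389]
eef_rot: [180.0, 0.2, -169.2]
contact_force: [0.5, 0.7, -1.1]
gripper_width: 0.0001
```

carry_out(commands=[0,-0.8,0,0,1,0,-0.8,0,0,1,0,-0.8,0,0,1,0,-0.8,0,0,1,0,0,0,0,1])

```text
time_s: 18.1
tcp_pos: [0.4699, -0.1976, 0.3379]
eef_rot: [-180.0, 0.1, -169.4]
contact_force: [-0.4, 0.6, -1.3]
gripper_width: 0.0004
```

```bash
python3 -c "
from h import *
torque()
a=snap('top','t11')['frame'][145:295,230:420,::-1]; b=snap('scene','s11')['frame'][195:345,235:435,::-1]
r_=lambda i,w,h:cv2.resize(i,(w,h),interpolation=cv2.INTER_CUBIC)
cv2.imwrite('pics/c11.png',np.hstack([r_(a,380,300),r_(b,400,300)])); cv2.imwrite('pics/s11z.png',r_(b,800,600))"
```

```text
t 18.1 st mm [-116.9 -240.2] z 0.3379 F [-0.4  0.6 -1.3] M [-0.002 -0.028 -0.007] tau cw 0.152 0.144
```

View pics/c11.png

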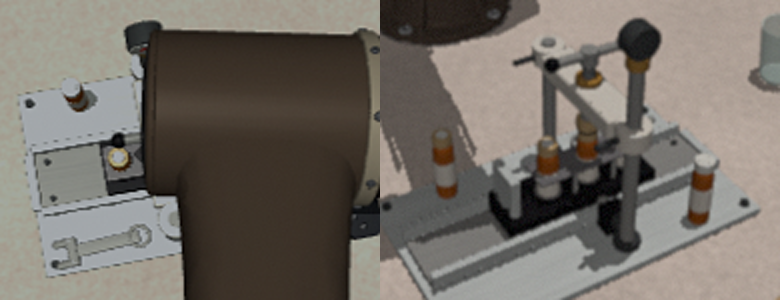

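View pics/s11z.png

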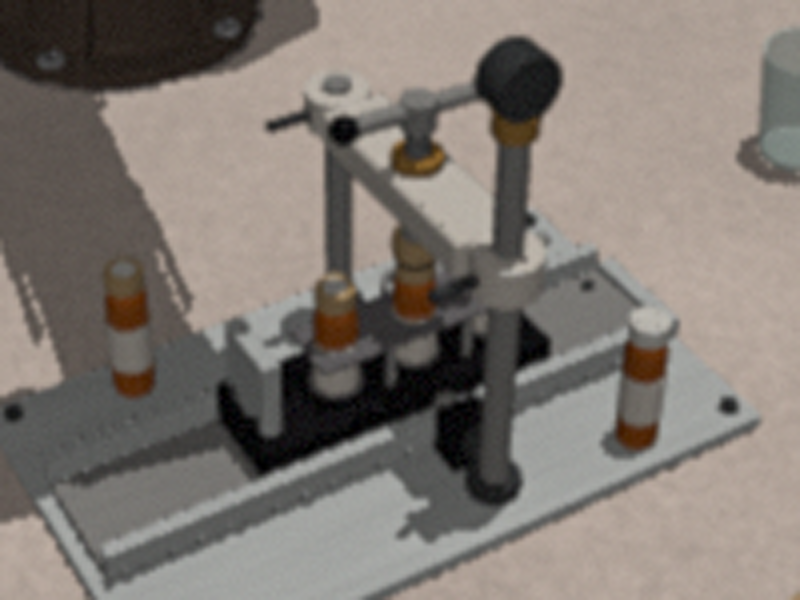

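The carrier, both vials and the wrench are where they were. The head now sits on the middle cap, the bar is lower (ball from row 108 to row 129 of the crop), and the robot is clear. I'll hand in.

```bash
python3 -c "
from h import *
print(st(atz(pickle.load(open('pics/s11.pkl','rb')),235+342/4,195+129/4,.232)))
print(r.close_job())"
```

```text
[ -0.81513119 -44.9871784 ]
the job is handed in; nothing more can be done
None
```

The job is handed in. The carrier is in its next detent with the middle vial under the purge head, and the head is screwed down firmly on that vial's cap.

- **Carrier:** I pushed it with the shut fingers against 2–3 N of sliding force. Near the detent the force fell to zero and the carrier jumped ahead on its own, so I stopped and backed off. The pictures show the middle cap directly under the pad, and the carrier did not move during the screwing.
- **Screw:** I turned it clockwise in three strokes, about 390–400° in all. The torque rose from about 0.07 N·m when free to 0.25–0.27 N·m. That corresponds to about 22–25 N on the cap, within the 8–55 N asked for.
- **Bench:** In the last pictures the arm is clear and touching nothing, and the spare vial, blank vial and wrench are where they were. I did not check the items away from the station one by one, though the arm passed well above them.

The torque readings scattered by about ±0.03 N·m, and one reading, taken in a pause with no push on the bar, was near zero. The cap force is therefore only good to roughly ±5 N. The angle turned after contact, about 50–60° by estimate, agrees with it. The first picture and the finger position disagreed by about 4 mm on where the carrier was, so I relied on feeling the click instead.

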